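# Close down the router test bench

### The arm

A 7-joint arm with a two-finger parallel gripper is mounted at the origin on the work surface. World frame = base frame: x ahead of the robot, y to its left, z up, the work surface at z = 0. Lengths are in mm, angles in rad, forces in N, time in s.
With the tool pointing down it reaches from about 400 to 875 mm from the base axis. Payload 4.4 kg.
Tool frame: the origin (TCP) lies on the centre line of the jaws, within the pads' length; the fingertips stand 14 mm ahead of it and the grasp point (between the pads) lies 5 mm behind it (tips_ahead is the distance from the TCP to the fingertips, in mm); z points along the fingers, y is the line along which they close (so a half turn about z gives the same grasp; the last joint's range is limited). The gripper opens to 85 mm and grips with 20 to 120 N. Pads are 22 mm wide; open, the fingers measure 114 mm over their backs; the gripper's body (76 mm by 85 mm) begins 54 mm behind the grasp point. The pads swing forward as they close: fully open they stand 13 mm farther back than shut.
Start: joints at [-1.335, 0.628, 0.038, 1.517, -0.027, 0.996, -0.02], TCP at [193.182, 620.644, 245.313] pointing down, gripper open.
Joint ranges: [-3.06, 3.06], [-0.37, 2.12], [-1.25, 1.32], [0.18, 2.47], [-1.1, 4.24], [0.23, 1.98], [-2.94, 2.94]. Speed limits (rad/s): [2.57, 2.57, 3.14, 3.14, 3.14, 3.14, 3.14].

### API

Orientations are given as [roll, pitch, yaw] about the fixed x, y, z axes, in that order (R = Rz(yaw) Ry(pitch) Rx(roll)).
In Python, from cell import * gives the robot as it stands.
- The arm moves only by the tool move_arm, never from a script. Its argument "rows" is text: rows parted by semicolons, each of 7 numbers parted by spaces: the shift along the tool's x, y, z scaled (see below), then the turn, a rotation vector about the tool's x, y, z scaled (see below), then the closure, from -1 (fully open) to 1 (shut). A call has 1 to 12 rows; each row is the pose to reach, as a shift and turn from the pose commanded when the call began, along the tool's axes at that moment; what a row does not reach only later rows make up. The controller multiplies each number of a shift by 0.3 m and each number of a turn by pi/2 rad. A row lasts 1/12 s, in which the tool goes at most 41.7 mm and 7.16 degrees, less where a joint would pass 70% of its speed; a pose out of reach is approached as far as the arm can. A call with a number of a shift or a turn outside -1 to 1 is refused whole. A call with a gripper value outside its range is refused whole. The fingers move at their own pace and stop on an object; the grip force is fixed at half the most. Time passes only in rows, so rows that repeat a pose let the fingers close. It gives the time, the measured TCP pose, the force, the opening and the grip force at its end, in the units of the state.
- read_state(): the state, without advancing time (a new reading comes with each control period).
- get_image(name): name is "side" or "top" or "wrist"; returns a dict with "img" (480x640x3 uint8, red, green, blue), "vfov" (degrees; the focal length in pixels is half the picture's height over the tangent of half this angle, whatever the lens; pixels are square), "cx", "cy" (the principal point, pixels), "extrinsics" (4x4, takes a point from camera to world coordinates); the wrist camera has in their place "T_tool_cam" (4x4, takes a point from camera to tool coordinates, whose origin is the TCP and whose axes are the flange's). Camera axes: x right, y up, looking along -z (the intrinsics and any distortion apply to the point x, -y, -z); pixel columns grow to the right and rows downward; lengths in mm; the calibration is good to about 2 mm. The wrist camera is an equidistant fisheye: a pixel r from the principal point sees the ray r / f radians off the axis. A picture is of the moment at which its call begins: read the wrist's pose just before it. There is no depth.
- finish_job(): hands the job in; it is judged then, once.
The state is a dict: "clock": time; "qpos": joint angles; "qd": joint speeds; "tau": joint torques, N m; "eef_pos": TCP position; "tool_rot": TCP orientation; "force": force on the tool from outside, world axes, zero at the start; "torque": the same for the moment, N m; "width": finger opening in mm; "gripper_force": force on a finger pad.
Only numpy, scipy, OpenCV 4.12 (cv2) and the standard library are available. Lean on these libraries where they do the work, as an engineer would, in place of code of your own. Each camera call takes 0.05 s, during which the arm holds its last target. There are 200 camera calls.

### The job

First switch the line tester off by pushing its red lever all the way over, away from the robot. Then clear every yellow raceway offcut from the bench into the grey scrap bin, and hang every white wall plate standing in the black rack by its eye on one peg: the green stand's peg if a green result tile lies on the router, the red stand's peg if a red one does (both plates share the peg if there are two). Leave everything else on the bench where it is.

Things in the scene. Friction and masses are not known exactly. Their poses are not given: they have to be found in the camera images.
- supply (a joint): red toggle lever, 80 mm long, standing on the blue line tester (box 130 x 110 x 30 mm, in the middle between the two peg stands). Rad: 0 = leaning towards the tester's -x side (the robot's side), supply on; 1.0 = end stop, leaning away from the robot, supply off. It stays where it is left
- supply_tip (a point): the tip of the supply lever
- tester: blue line tester, 130 x 110 x 30 mm, fixed; origin centre of its underside; the lever pivots 15 mm to +x of the origin and swings in its x-z plane
- router_top (a point): point on the top face, 35 mm from its middle, of the white, red and black router (120 x 220 x 45 mm, fixed, on the right behind the rack); the result tile lies here
- tile_green: green square result tile, 80 x 80 x 6 mm, fixed; lies either on the router (the router passed) or, unused, on the plain grey block (100 x 100 x 45 mm) on the far left; origin centre of its underside
- tile_red: red square result tile, 80 x 80 x 6 mm, fixed; lies either on the router (the router failed) or, unused, on the plain grey block (100 x 100 x 45 mm) on the far left; origin centre of its underside
- bin_in (a point): centre of the inner floor (5 mm above the bench) of the open grey scrap bin, outside 180 x 180 x 75 mm, walls 5 mm, fixed; axes of the bin along its walls
- stand_green_peg (a point): middle, on its axis, of the steel peg (10 mm diameter) of the green peg stand (fixed; base 130 x 110 x 12 mm, square post 188 mm high); axes of the stand: the peg runs along x, 52 mm to +x to the post's face (6 mm lower there), 58 mm to -x, towards the robot, to its free end (6 mm higher); this point is 172 mm above the bench, 12 mm to -x of the base's centre
- stand_red_peg (a point): middle, on its axis, of the steel peg (10 mm diameter) of the red peg stand (fixed; base 130 x 110 x 12 mm, square post 188 mm high); axes of the stand: the peg runs along x, 52 mm to +x to the post's face (6 mm lower there), 58 mm to -x, towards the robot, to its free end (6 mm higher); this point is 172 mm above the bench, 12 mm to -x of the base's centre
- plate1: white wall plate with two red stripes, 8 mm thick (x), 80 mm wide (y), 125 mm high (z); round eye 36 mm across, centre 80 mm above the lower edge; stands upright, 8 mm above the bench, in a slot 11 mm wide of the fixed black rack (150 x 110 mm, two slots 80 mm apart, slot bars reach 33 mm above the bench); may be absent; origin centre of its lower edge
- plate1_eye (a point): centre of the eye of plate 1, in the middle of its thickness
- plate2: white wall plate with two red stripes, 8 mm thick (x), 80 mm wide (y), 125 mm high (z); round eye 36 mm across, centre 80 mm above the lower edge; stands upright, 8 mm above the bench, in a slot 11 mm wide of the fixed black rack (150 x 110 mm, two slots 80 mm apart, slot bars reach 33 mm above the bench); may be absent; origin centre of its lower edge
- plate2_eye (a point): centre of the eye of plate 2, in the middle of its thickness
- offcut1: offcut of yellow fibre raceway: rigid U-channel 72 mm long (x), 36 mm wide (y), 30 mm high (z), open side up, walls 6 mm; loose on the bench; may be absent; origin centre of its underside
- offcut2: offcut of yellow fibre raceway: rigid U-channel 72 mm long (x), 36 mm wide (y), 30 mm high (z), open side up, walls 6 mm; loose on the bench; may be absent; origin centre of its underside
- offcut3: offcut of yellow fibre raceway: rigid U-channel 72 mm long (x), 36 mm wide (y), 30 mm high (z), open side up, walls 6 mm; loose on the bench; may be absent; origin centre of its underside
- offcut4: offcut of yellow fibre raceway: rigid U-channel 72 mm long (x), 36 mm wide (y), 30 mm high (z), open side up, walls 6 mm; loose on the bench; may be absent; origin centre of its underside
- offcut5: offcut of yellow fibre raceway: rigid U-channel 72 mm long (x), 36 mm wide (y), 30 mm high (z), open side up, walls 6 mm; loose on the bench; may be absent; origin centre of its underside
- adapter: black power adapter, 80 x 45 x 30 mm, loose among the offcuts; not scrap, leave alone; origin centre of its underside
- driver: screwdriver with orange handle, 180 mm long along x; leave alone
- cassette: blue fibre cassette, 110 x 70 x 14 mm; leave alone; origin centre of its underside
- cleaner: clear cleaner bottle with blue cap, 60 mm diameter, 150 mm high; leave alone; origin centre of its underside
- mug: white mug, 80 mm diameter, 90 mm high; leave alone; origin centre of its underside
- meter: orange handheld meter, 150 x 80 x 35 mm; leave alone; origin centre of its underside
Mind the look-alikes: they are no part of the job. What is shaped like the offcut2 but pink is not meant. Leave any purple look-alike of the offcut5 alone.

How it is judged (in metres and radians):
On the way:
1. the tester's lever is pushed over to off (value of joint supply above 0.85 rad), for 0.2 s.
At the end, for the whole second after the job is handed in: Lever above 0.85 rad; each offcut at rest in the bin, its origin below the rim; each plate hangs at rest, within 0.4 rad of upright, on the peg of the router tile's colour: eye between peg end and post, within 18 mm sideways, 26 mm below to 6 mm above the peg's middle (value of joint supply above 0.85 rad and x of offcut1 in the frame of bin_in between -0.09 and 0.09 m and y of offcut1 in the frame of bin_in between -0.09 and 0.09 m and z of offcut1 in the frame of bin_in between -0.01 and 0.075 m and linear speed of each of offcut1, offcut2, offcut3, offcut4, offcut5, plate1, plate2 below 0.05 m/s and x of offcut2 in the frame of bin_in between -0.09 and 0.09 m and y of offcut2 in the frame of bin_in between -0.09 and 0.09 m and z of offcut2 in the frame of bin_in between -0.01 and 0.075 m and x of offcut3 in the frame of bin_in between -0.09 and 0.09 m and y of offcut3 in the frame of bin_in between -0.09 and 0.09 m and z of offcut3 in the frame of bin_in between -0.01 and 0.075 m and x of offcut4 in the frame of bin_in between -0.09 and 0.09 m and y of offcut4 in the frame of bin_in between -0.09 and 0.09 m and z of offcut4 in the frame of bin_in between -0.01 and 0.075 m and x of offcut5 in the frame of bin_in between -0.09 and 0.09 m and y of offcut5 in the frame of bin_in between -0.09 and 0.09 m and z of offcut5 in the frame of bin_in between -0.01 and 0.075 m and ((horizontal distance between tile_green and router_top below 0.06 m and x of plate1_eye in the frame of stand_green_peg between -0.054 and 0.05 m and y of plate1_eye in the frame of stand_green_peg between -0.018 and 0.018 m and z of plate1_eye in the frame of stand_green_peg between -0.026 and 0.006 m) or (horizontal distance between tile_red and router_top below 0.06 m and x of plate1_eye in the frame of stand_red_peg between -0.054 and 0.05 m and y of plate1_eye in the frame of stand_red_peg between -0.018 and 0.018 m and z of plate1_eye in the frame of stand_red_peg between -0.026 and 0.006 m)) and angle between each of plate1, plate2's own z axis and vertical below 0.4 rad and ((horizontal distance between tile_green and router_top below 0.06 m and x of plate2_eye in the frame of stand_green_peg between -0.054 and 0.05 m and y of plate2_eye in the frame of stand_green_peg between -0.018 and 0.018 m and z of plate2_eye in the frame of stand_green_peg between -0.026 and 0.006 m) or (horizontal distance between tile_red and router_top below 0.06 m and x of plate2_eye in the frame of stand_red_peg between -0.054 and 0.05 m and y of plate2_eye in the frame of stand_red_peg between -0.018 and 0.018 m and z of plate2_eye in the frame of stand_red_peg between -0.026 and 0.006 m))); the robot touches nothing.
It fails at once if an offcut or plate was lifted (an offcut's origin above 80 mm, a plate's lower edge above 60 mm) while the tester was still on (value of joint supply below 0.6 rad and (height (world z) of any of offcut1, offcut2, offcut3, offcut4, offcut5 above 0.08 m or height (world z) of any of plate1, plate2 above 0.06 m)).
It fails at once if a bystander (adapter, screwdriver, cassette, bottle, mug, meter) was moved more than 40 mm (distance of any of adapter, driver, cassette, cleaner, mug, meter from where it was at the start of the episode above 0.04 m).
Of offcut1, offcut2, offcut3, offcut4, offcut5 only 3 to 5 are there at a start; the rules pass over those that are not, and their reading is None.
Of plate1, plate2 only 1 to 2 are there at a start; the rules pass over those that are not, and their reading is None.
At some moment in a run one of offcut1, offcut2, offcut3, offcut4, offcut5 may be knocked a few centimetres aside while the robot is not near it.
It also fails if it takes over 210 s, if anything falls off the work surface, if the arm or the gripper's body presses on something with over 40 N, if the wrist force passes 120 N, or if a joint passes its speed limit or range.

## Working session

There is one attempt and no reset: what is moved stays moved. The work goes in short steps, Python scripts to look and compute and a tool call to move; the robot and the scene stay as the last step left them, time stands still between calls to the robot, and variables do not carry over. Pictures are saved under pics/ and viewed, at most 16 in all, crops included, and the job is handed in when it is done.

Besides the shell and the picture viewer there is one more tool, called after ">>>" as name(argument=value, ...) on one line, values as JSON. move_arm: Moves the arm, as the interface text tells. Its arguments: {"type":"object","properties":{"rows":{"type":"string"}},"required":["rows"]}

```bash
mkdir -p pics; ls; python3 - <<'E'
from cell import *
import cv2
print(read_state())
for n in ("side","top"):
    d=get_image(n); cv2.imwrite(f"pics/{n}0.png",d["img"][:,:,::-1])
    print(n,{k:v for k,v in d.items() if k!="img"})
d=get_image("wrist");print({k:v for k,v in d.items() if k!="img"}); cv2.imwrite("pics/w0.png",d["img"][:,:,::-1])
E
```

```text
pics
{'clock': 0.0, 'qpos': array([-1.33480392,  0.62932971,  0.03842397,  1.51835727, -0.02698844,
        0.99627149, -0.02000583]), 'qd': array([-0.0001142 ,  0.00031224,  0.00134661,  0.00108099,  0.00064068,
       -0.00013698, -0.00042831]), 'tau': array([-5.44084505e-04, -5.63405156e+01,  1.22666940e+00, -1.93444616e+01,
        1.13216811e-02,  1.08885768e-02, -2.12963940e-07]), 'eef_pos': array([192.99240031, 620.07816655, 244.40279058]), 'tool_rot': array([-3.13974445e+00,  2.23028363e-05,  2.83981551e+00]), 'force': array([ 0.40954692, -0.88346012,  0.45986055]), 'torque': array([-0.00112151,  0.04306544, -0.02495108]), 'gripper_force': 0.0, 'width': 85.55327864644568}
side {'vfov': 43.31310012260941, 'cx': 323.2197143728249, 'cy': 238.2555470280541, 'extrinsics': array([[ 7.85575340e-01,  3.20046435e-01, -5.29567431e-01,
        -4.54426252e+02],
       [-6.18499924e-01,  3.81054316e-01, -6.87208449e-01,
        -1.33689694e+03],
       [-1.81446589e-02,  8.67391427e-01,  4.97295569e-01,
         1.08562078e+03],
       [ 0.00000000e+00,  0.00000000e+00,  0.00000000e+00,

[... 202 characters left out ...]
52e+02],
       [-9.99623741e-01,  1.78770617e-02,  2.08035443e-02,
         2.05919160e+01],
       [ 2.23574001e-02,  9.16367957e-02,  9.95541483e-01,
         1.52333304e+03],
       [ 0.00000000e+00,  0.00000000e+00,  0.00000000e+00,
         1.00000000e+00]])}
{'vfov': 65.70646984690485, 'cx': 314.5269267612618, 'cy': 235.54511789448793, 'T_tool_cam': array([[-1.44283002e-04,  9.50891323e-01,  3.09524913e-01,
         8.02455780e+01],
       [ 9.99999989e-01,  1.27629875e-04,  7.40517448e-05,
        -1.10102537e+00],
       [ 3.09105356e-05,  3.09524920e-01, -9.50891331e-01,
        -1.28911967e+02],
       [ 0.00000000e+00,  0.00000000e+00,  0.00000000e+00,
         1.00000000e+00]])}
```

View pics/top0.png

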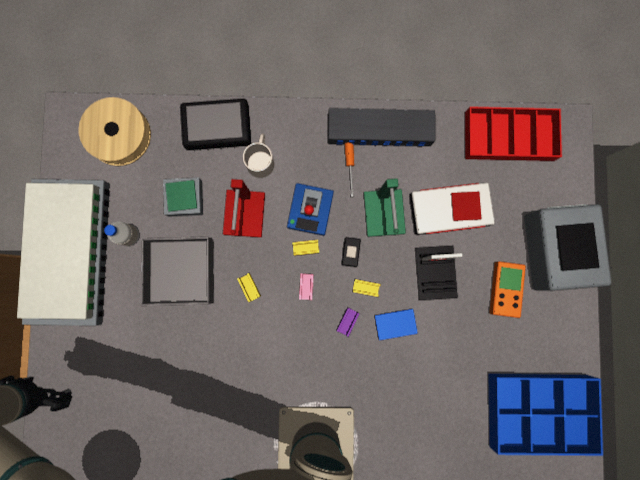

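View pics/side0.png

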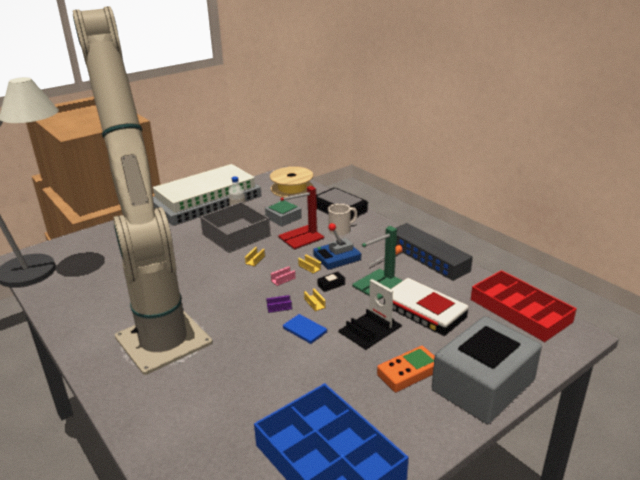

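The top view shows a red tile on the router (466,206), so the plate goes on the red stand's peg. There are three yellow offcuts at (306,247), (249,287) and (367,288), and one plate in the rack at (447,257). The pink (306,287) and purple (347,321) parts are look-alikes.

```bash
cat > h.py <<'E'
from cell import *
import numpy as np, cv2
from scipy.spatial.transform import Rotation as R
def shot(n,save=None):
    s=read_state(); d=get_image(n); d["name"]=n
    d["f"]=240/np.tan(np.radians(d["vfov"]/2))
    if n=="wrist":
        T=np.eye(4); T[:3,:3]=R.from_euler("xyz",s["tool_rot"]).as_matrix(); T[:3,3]=s["eef_pos"]; d["extrinsics"]=T@d["T_tool_cam"]
    d["bgr"]=np.ascontiguousarray(d["img"][:,:,::-1])
    if save: cv2.imwrite(save,d["bgr"])
    return d
def ray(d,uv):
    u,v=uv; a=np.array([u-d["cx"],-(v-d["cy"])])/d["f"]
    if d["name"]=="wrist":
        r=np.hypot(*a); k=np.sin(r)/r if r>1e-9 else 1; c=np.array([a[0]*k,a[1]*k,-np.cos(r)])
    else: c=np.array([a[0],a[1],-1.])
    E=d["extrinsics"]; g=E[:3,:3]@c; return E[:3,3],g/np.linalg.norm(g)
def onz(d,uv,z):
    o,g=ray(d,uv); return o+g*(z-o[2])/g[2]
def tri(*pairs):
    A=np.zeros((3,3));b=np.zeros(3);L=[ray(d,uv) for d,uv in pairs]
    for o,g in L: P=np.eye(3)-np.outer(g,g);A+=P;b+=P@o
    x=np.linalg.solve(A,b); return x,max(np.linalg.norm((np.eye(3)-np.outer(g,g))@(x-o)) for o,g in L)
def proj(d,p):
    c=np.linalg.inv(d["extrinsics"])@np.append(p,1); x,y,z=c[0],-c[1],-c[2]
    if d["name"]=="wrist":
        r=np.hypot(x,y);t=np.arctan2(r,z); k=t/r*d["f"]
    else: k=d["f"]/z
    return np.array([d["cx"]+x*k,d["cy"]+y*k])
def blobs(d,lo,hi,amin=60):
    m=cv2.inRange(cv2.cvtColor(d["bgr"],cv2.COLOR_BGR2HSV),np.array(lo),np.array(hi))
    m=cv2.morphologyEx(m,cv2.MORPH_CLOSE,np.ones((5,5)))
    cs=[c for c in cv2.findContours(m,cv2.RETR_EXTERNAL,cv2.CHAIN_APPROX_NONE)[0] if cv2.contourArea(c)>amin]
    return sorted(cs,key=cv2.contourArea,reverse=True)
YEL=((22,110,90),(34,255,255))
def rectw(d,c,z):
    P=np.array([onz(d,p[0],z)[:2] for p in c],np.float32)
    (x,y),(w,h),a=cv2.minAreaRect(P)
    if w<h: a+=90;w,h=h,w
    return x,y,w,h,a%180
E
python3 - <<'E'
from h import *
t=shot("top");s=shot("side")
for c in blobs(t,*YEL): print("top",cv2.minAreaRect(c)[0],np.round(rectw(t,c,30),1))
for c in blobs(s,*YEL,30): print("side",cv2.minAreaRect(c)[0],np.round(rectw(s,c,15),1))
a=cv2.resize(t["bgr"][170:310,215:475],None,fx=3,fy=3,interpolation=2)
b=cv2.resize(s["bgr"][175:345,270:430],None,fx=3.5,fy=3.5,interpolation=2)
cv2.imwrite("pics/ct.png",a);cv2.imwrite("pics/cs.png",b)
for p in [(143,240),(209,238),(211,303),(143,304)]: print(np.round(onz(t,p,75)))
E
```

```text
top (248.3000030517578, 287.1000061035156) [431.1 192.9  73.   38.   28. ]
top (366.0558166503906, 287.5820617675781) [ 435.  -132.9   73.8   37.3   80.2]
top (305.192626953125, 247.11888122558594) [544.7  38.   71.7  37.7  96.2]
side (317.0655517578125, 300.2212829589844) [ 437.3 -134.6   91.2   46.3   81.7]
side (250.77061462402344, 256.5176696777344) [426.9 202.9  90.9  37.5  58. ]
[553. 474.  75.]
[561. 297.  75.]
[387. 286.  75.]
[382. 466.  75.]
```

View pics/ct.png

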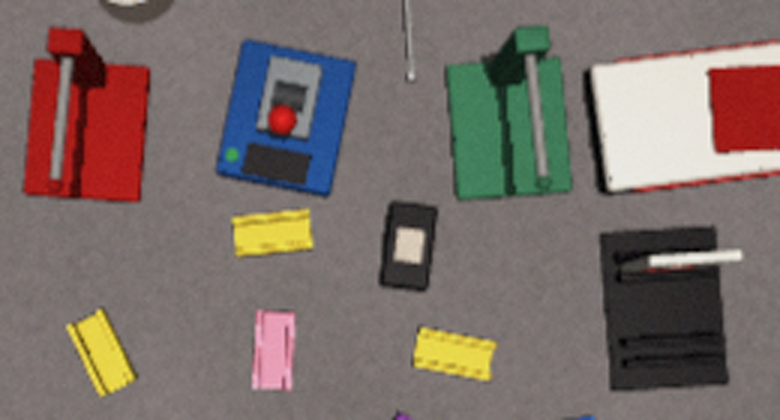

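View pics/cs.png

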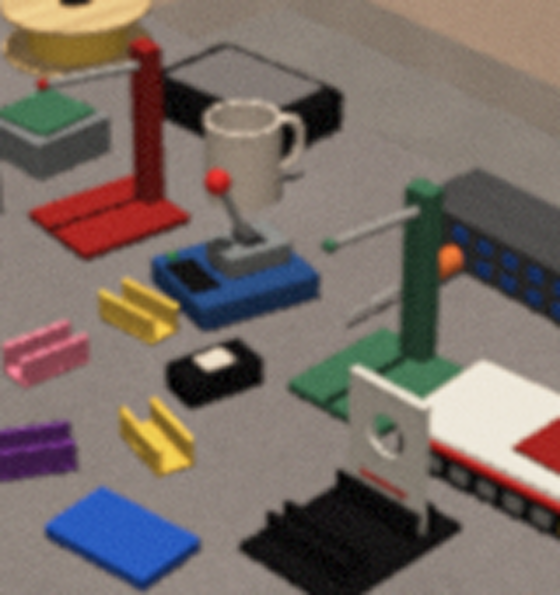

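Both crops are clear. In the first, the top view, the lever ball is at (282,121), the red peg runs from (57,187) to (66,57), and the plate's top edge runs from (651,263) to (741,256). In the second, the side view, the ball is at (218,181), the peg runs from (42,85) to (137,66), and the plate's top corners are at (353,368) and (429,405).

```bash
python3 - <<'E'
from h import *
t=shot("top");s=shot("side")
ct=lambda u,v:(u/3+215,v/3+170); cs=lambda u,v:(u/3.5+270,v/3.5+175)
for n,a,b in [("ball",(282,121),(218,181)),("pegtip",(57,187),(42,85)),("pegpost",(66,60),(137,66)),("gtip",(543,184),(329,245)),("plateL",(651,262),(353,368)),("plateR",(741,256),(429,405))]:
    x,e=tri((t,ct(*a)),(s,cs(*b))); print(n,np.round(x,1),round(e,1))
for n,lo,hi,z in [("blue",(105,120,60),(120,255,255),30),("red",(0,140,60),(8,255,255),12),("green",(70,60,40),(90,255,200),12)]:
    for c in blobs(t,lo,hi,600): print(n,cv2.minAreaRect(c)[0],np.round(rectw(t,c,z),1))
b=[(40/1,0)]
for p in [(33,60),(150,67),(141,199),(24,194)]: print("redbase",np.round(onz(t,ct(*p),12)[:2]))
E
```

```text
ball [634.9  28.1 127.7] 1.0
pegtip [567.5 215.1 179.7] 0.3
pegpost [678.6 212.  166.5] 1.8
gtip [ 577.8 -192.6  179. ] 0.7
plateL [ 515.9 -293.7  133.2] 0.0
plateR [ 523.1 -372.4  135.5] 1.1
blue (548.5, 416.0) [  94.3 -635.7  295.5  208.    89.7]
blue (309.8076477050781, 208.96153259277344) [652.5  27.  128.9 107.9 169.6]
blue (395.7095642089844, 324.0155944824219) [ 336.2 -215.8  109.    69.8  100.4]
red (513.0135498046875, 133.33700561523438) [ 888.1 -558.2  281.3  155.1   90. ]
red (243.96897888183594, 207.8724365234375) [655.  213.6 159.4 109.2 176.8]
red (465.82745361328125, 205.91152954101562) [ 672.5 -419.    79.8   79.5   94.6]
green (383.9310302734375, 207.1724395751953) [ 664.7 -183.7  159.4  108.8    5.2]
green (180.70730590820312, 195.36585998535156) [687.  393.   81.8  81.4  98.1]
redbase [705. 266.]
redbase [700. 155.]
redbase [574. 161.]
redbase [577. 270.]
```

```bash
cat > go.py <<'E'
import sys
from h import *
def go(*tgt):
    s=read_state(); p=s["eef_pos"]; Rm=R.from_euler("xyz",s["tool_rot"]); 
    print("at",np.round(p,1),"yaw",round(s["tool_rot"][2],3),"t",round(s["clock"],2),"w",round(s["width"],1),"F",np.round(s["force"],1))
    for x,y,z,yaw in tgt:
        d=Rm.inv().apply(np.array([x,y,z])-p)/300
        r=(Rm.inv()*R.from_euler("xyz",[np.pi,0,yaw])).as_rotvec()/(np.pi/2)
        print(" ".join(f"{v:.4f}" for v in (*d,*r)))
if __name__=="__main__": go(*[tuple(map(float,a.split(","))) for a in sys.argv[1:]])
E
python3 go.py 388,330,245,2.90 584,40,245,2.96
```

```text
at [193.1 620.5 245.1] yaw 2.84 t 0.35 w 85.2 F [0.2 1.4 0.5]
-0.9080 -0.7316 0.0006 -0.0003 -0.0000 -0.0383
-1.8192 -1.4604 0.0009 -0.0003 -0.0000 -0.0765
```

>>> move_arm(rows="-0.91 -0.73 0 0 0 -0.038 1;-0.91 -0.73 0 0 0 -0.038 1;-0.91 -0.73 0 0 0 -0.038 1;-0.91 -0.73 0 0 0 -0.038 1;-0.91 -0.73 0 0 0 -0.038 1;-0.91 -0.73 0 0 0 -0.038 1;-0.91 -0.73 0 0 0 -0.038 1;-0.91 -0.73 0 0 0 -0.038 1;-0.91 -0.73 0 0 0 -0.038 1;-0.91 -0.73 0 0 0 -0.038 1;-0.91 -0.73 0 0 0 -0.038 1;-0.91 -0.73 0 0 0 -0.038 1")

```text
clock: 1.35
eef_pos: [388.1, 331.7, 245.4]
tool_rot: [3.141, -0.001, 2.901]
force: [0.1, -0.1, -0.2]
width: -0.1
gripper_force: 0.0
```

```bash
python3 go.py 584,40,245,2.96 584,40,110,2.96
```

```text
at [388.1 331.7 245.4] yaw 2.901 t 1.35 w -0.1 F [ 0.1 -0.1 -0.2]
-0.8661 -0.7885 -0.0000 0.0007 -0.0004 -0.0376
-0.8664 -0.7890 0.4500 0.0007 -0.0004 -0.0376
```

>>> move_arm(rows="-0.866 -0.789 0 0 0 -0.038 1;-0.866 -0.789 0 0 0 -0.038 1;-0.866 -0.789 0 0 0 -0.038 1;-0.866 -0.789 0 0 0 -0.038 1;-0.866 -0.789 0 0 0 -0.038 1;-0.866 -0.789 0 0 0 -0.038 1;-0.866 -0.789 0 0 0 -0.038 1;-0.866 -0.789 0 0 0 -0.038 1;-0.866 -0.789 0.3 0 0 -0.038 1;-0.866 -0.789 0.45 0 0 -0.038 1;-0.866 -0.789 0.45 0 0 -0.038 1;-0.866 -0.789 0.45 0 0 -0.038 1")

```text
clock: 2.35
eef_pos: [580.6, 39.6, 104.5]
tool_rot: [-3.14, -0.01, 2.961]
force: [-1.1, -0.2, -0.1]
width: -0.2
gripper_force: 0.0
```

```bash
python3 go.py 667.3,24.3,110,2.96 683,21,110,2.96; python3 - <<'E'
from h import *
shot("wrist","pics/w1.png")
E
```

```text
at [580.6  39.6 104.5] yaw 2.961 t 2.35 w -0.2 F [-1.1 -0.2 -0.1]
-0.2934 0.0016 -0.0211 -0.0011 -0.0061 0.0008
-0.3469 0.0002 -0.0216 -0.0011 -0.0061 0.0008
```

View pics/w1.png

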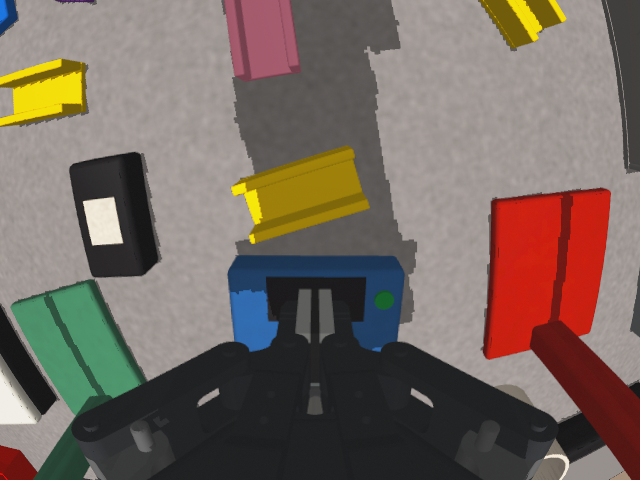

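The wrist view shows the closed fingers centred over the tester at about (315,300), with the lever hidden ahead of them. Next I push along tool -x.

>>> move_arm(rows="-0.05 0 0 0 0 0 1;-0.09 0 0 0 0 0 1;-0.12 0 0 0 0 0 1;-0.15 0 0 0 0 0 1;-0.18 0 0 0 0 0 1;-0.21 0 0 0 0 0 1;-0.24 0 0 0 0 0 1;-0.27 0 0 0 0 0 1;-0.30 0 0 0 0 0 1;-0.32 0 0 0 0 0 1;-0.335 0 0 0 0 0 1;-0.335 0 0 0 0 0 1")

```text
clock: 3.4
eef_pos: [679.0, 23.3, 112.1]
tool_rot: [3.141, -0.01, 2.962]
force: [-11.5, 2.2, 11.4]
width: -0.1
gripper_force: 7.9
```

```bash
python3 - <<'E'
from h import *
t=shot("top");s=shot("side")
a=cv2.resize(t["bgr"][180:245,270:350],None,fx=4,fy=4,interpolation=2)
b=cv2.resize(s["bgr"][205:280,300:380],None,fx=4,fy=4,interpolation=2)
b=cv2.copyMakeBorder(b,0,0,0,0,0); a=cv2.resize(a,(320,300))
cv2.imwrite("pics/lev.png",np.hstack([a,b]))
E
```

```text
(no output)
```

View pics/lev.png

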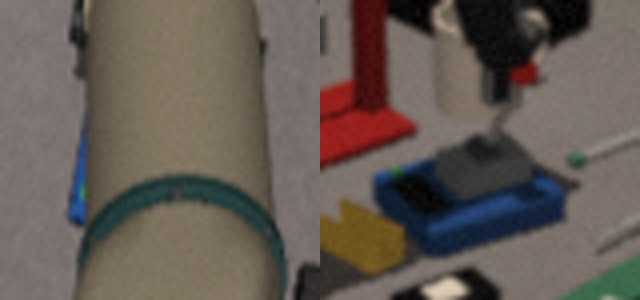

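The side crop shows the lever leaning away, with its red ball behind the finger at about (522,72). I push a little further to confirm it is at the stop.

>>> move_arm(rows="-0.01 0 0 0 0 0 1;-0.02 0 0 0 0 0 1;-0.03 0 0 0 0 0 1;-0.03 0 0 0 0 0 1")

```text
clock: 3.83
eef_pos: [680.0, 23.2, 111.7]
tool_rot: [-3.141, -0.027, 2.962]
force: [-28.6, 3.9, 22.9]
width: 0.2
gripper_force: 18.1
```

>>> move_arm(rows="0.1 0 0 0 0 0 1;0.2 0 0 0 0 0 1;0.3 0 0 0 0 0 1;0.4 0 -0.15 0 0 0 1;0.5 0 -0.3 0 0 0 1;0.6 0 -0.4 0 0 0 -0.2;0.7 0 -0.45 0 0 0 -0.2;0.75 0 -0.45 0 0 0 -0.2;0.75 0 -0.45 0 0 0 -0.2;0.75 0 -0.45 0 0 0 -0.2")

```text
clock: 4.67
eef_pos: [470.8, 60.8, 247.9]
tool_rot: [3.139, 0.004, 2.962]
force: [0.2, -0.4, 0.2]
width: 51.1
gripper_force: 0.0
```

```bash
cat > off.py <<'E'
from go import *
t=shot("top");s=shot("side");w=shot("wrist")
P=[rectw(t,c,30) for c in blobs(t,*YEL)]
print("top",*[np.round(p,1) for p in P])
# floor-to-top height: end-to-end centroid match of yellow silhouettes across wrist/top
for c in blobs(w,*YEL,300):
    for z in (0,30): print("wrist z",z,np.round(rectw(w,c,z),1))
E
python3 - <<'E'
from off import *
cv2.imwrite("pics/w2.png",w["bgr"])
for c in blobs(s,(0,150,80),(8,255,255),5): print(np.round(cv2.minAreaRect(c)[0]),cv2.contourArea(c))
go((545,38,120,np.radians(96)))
tip=[667.3+38*.98,24.3-38*.18,125]; print(proj(s,tip),proj(t,tip))
E
```

```text
top [431.1 192.9  73.   38.   28. ] [ 435.  -132.9   73.8   37.3   80.2] [547.7  13.6  37.7  22.5  10.4]
wrist z 0 [430.7 200.1  82.6  45.3  27.7]
wrist z 30 [427.6 190.   76.   41.6  27.7]
wrist z 0 [549.7  34.1  79.7  49.8  97.3]
wrist z 30 [537.1  37.2  73.3  45.8  97.3]
wrist z 0 [ 434.2 -145.5   91.8   43.4   80.2]
wrist z 30 [ 430.9 -128.    84.4   40.    80.2]
wrist z 0 [944.5 594.1 268.1  70.3  22.9]
wrist z 30 [900.3 552.5 246.7  64.7  22.9]
[522. 305.] 3784.5
[310. 221.] 807.5
[435. 303.] 370.5
[415. 313.] 83.0
[351. 222.] 30.0
[404. 371.] 11.0
at [471.9  59.6 245.7] yaw 2.96 t 4.82 w 51.2 F [-0.1  0.3 -0.4]
-0.2521 -0.0269 0.4194 0.0009 0.0007 0.8175
[350.18498653 222.1831262 ] [313.74901836 184.09635805]
```

View pics/w2.png

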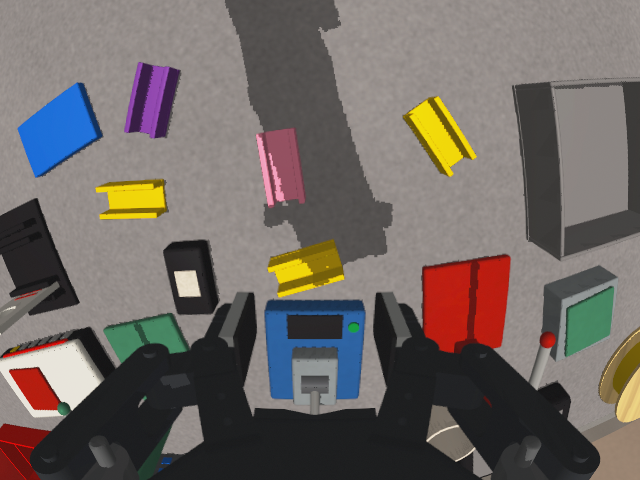

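The wrist view shows the lever over, with its shaft at (315,400). All three offcuts are in place, at (305,268), (440,135) and (133,198). The side view's ball at (351,222) matches the off position I predicted.

>>> move_arm(rows="-0.245 -0.027 0.3 0 0 0.1 -0.2;-0.245 -0.027 0.3 0 0 0.2 -0.2;-0.245 -0.027 0.3 0 0 0.3 -0.2;-0.245 -0.027 0.3 0 0 0.4 -0.2;-0.245 -0.027 0.3 0 0 0.5 -0.2;-0.245 -0.027 0.3 0 0 0.6 -0.2;-0.245 -0.027 0.35 0 0 0.7 -0.2;-0.245 -0.027 0.35 0 0 0.8175 -0.2;-0.245 -0.027 0.4 0 0 0.8175 -0.2;-0.245 -0.027 0.42 0 0 0.8175 -0.2;-0.245 -0.027 0.42 0 0 0.8175 -0.2;-0.245 -0.027 0.42 0 0 0.8175 -0.2")

```text
clock: 5.82
eef_pos: [541.7, 37.8, 118.3]
tool_rot: [-3.14, 0.001, 1.676]
force: [-0.4, -0.4, -0.4]
width: 50.7
gripper_force: 0.0
```

```bash
python3 - <<'E'
from go import *
print(read_state()["qpos"].round(2)); go((543.5,38,20,np.radians(96)))
w=shot("wrist")
for c in blobs(w,*YEL,300): print(np.round(rectw(w,c,30),1))
E
```

```text
[-0.35  0.69  0.36  1.94 -0.41  0.59  0.38]
at [541.7  37.8 118.3] yaw 1.676 t 5.82 w 50.7 F [-0.4 -0.4 -0.4]
0.0004 0.0066 0.3275 -0.0010 0.0006 0.0005
[541.7  39.7  76.8  36.   97.2]
[431.6 171.2  85.2  31.8 176.4]
[ 443.4 -139.9   63.7   19.    73.3]
```

>>> move_arm(rows="0 0.006 0.1 0 0 0 -0.2;0 0.006 0.2 0 0 0 -0.2;0 0.006 0.27 0 0 0 -0.2;0 0.006 0.31 0 0 0 -0.2;0 0.006 0.327 0 0 0 -0.2;0 0.006 0.327 0 0 0 -0.2;0 0.006 0.327 0 0 0 1;0 0.006 0.327 0 0 0 1;0 0.006 0.327 0 0 0 1;0 0.006 0.327 0 0 0 1;0 0.006 0.2 0 0 0 1;0 0.006 0.05 0 0 0 1")

```text
clock: 6.87
eef_pos: [540.9, 38.0, 99.8]
tool_rot: [-3.135, -0.0, 1.675]
force: [1.8, -0.0, -0.7]
width: 34.7
gripper_force: 60.6
```

```bash
python3 go.py 543,38,180,1.676 500,380,180,1.55 500,380,70,1.55
```

```text
at [540.9  38.   99.8] yaw 1.675 t 6.87 w 34.7 F [ 1.8 -0.  -0.7]
-0.0009 0.0051 -0.2674 -0.0041 -0.0000 -0.0007
1.1479 -0.0190 -0.2673 -0.0041 0.0002 0.0795
1.1478 -0.0166 0.0994 -0.0041 0.0002 0.0795
```

Grasped: width 34.7 and grip force 60 N. I carry it to the bin, keeping clear of the peg tip.

>>> move_arm(rows="0 -0.1 -0.15 0 0 0 1;0.1 -0.2 -0.2 0 0 0 1;0.25 -0.2 -0.2 0 0 0 1;0.4 -0.2 -0.2 0 0 0 1;0.55 -0.2 -0.2 0 0 0 1;0.7 -0.2 -0.2 0 0 0 1;0.85 -0.2 -0.2 0 0 0 1;0.95 -0.2 -0.2 0 0 0 1;1 -0.2 -0.2 0 0 0 1;1 -0.2 -0.2 0 0 0 1;1 -0.2 -0.2 0 0 0 1")

```text
clock: 7.78
eef_pos: [451.3, 332.5, 161.0]
tool_rot: [3.142, -0.001, 1.68]
force: [0.9, -0.4, 0.1]
width: 34.9
gripper_force: 60.6
```

```bash
python3 go.py 510,385,150,1.5 510,385,60,1.5; python3 - <<'E'
from h import *
w=shot("wrist","pics/w3.png")
E
```

```text
at [451.3 332.5 161. ] yaw 1.68 t 7.78 w 34.9 F [ 0.9 -0.4  0.1]
0.1526 0.2137 0.0367 -0.0000 -0.0004 0.1145
0.1524 0.2137 0.3367 -0.0000 -0.0004 0.1145
```

View pics/w3.png

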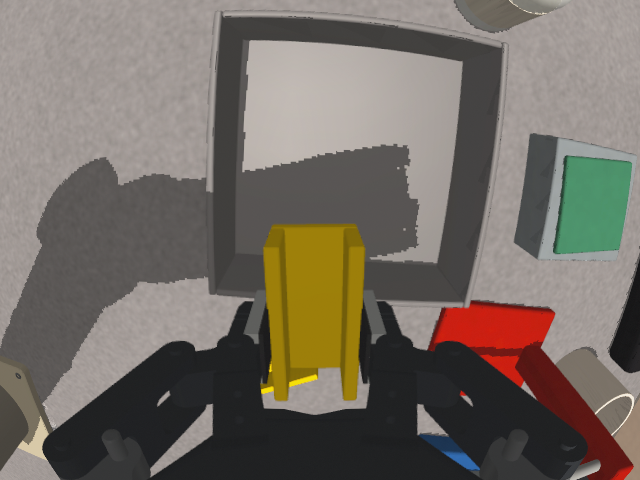

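The wrist view shows the offcut held level. The bin rim corners are at (218,12), (507,43), (468,305) and (210,293).

>>> move_arm(rows="0.15 0.16 0.03 0 0 0.1 1;0.15 0.16 0.03 0 0 0.1 1;0.15 0.16 0.03 0 0 0.1 1;0.15 0.16 0.15 0 0 0.1 1;0.15 0.16 0.28 0 0 0.1 1;0.15 0.16 0.36 0 0 0.1 1;0.15 0.16 0.36 0 0 0.1 1;0.15 0.16 0.36 0 0 0.1 -0.2;0.15 0.16 0.36 0 0 0.1 -0.2;0.15 0.16 0.36 0 0 0.1 -0.2;0.15 0.16 0.2 0 0 0.1 -0.2;0.15 0.16 0 0 0 0.1 -0.2")

```text
clock: 8.83
eef_pos: [494.5, 379.1, 136.8]
tool_rot: [-3.139, 0.002, 1.518]
force: [1.1, 0.4, 0.9]
width: 51.4
gripper_force: 0.0
```

```bash
python3 go.py 431.1,192.9,150,2.059 431.1,192.9,150,0.4887; python3 - <<'E'
from h import *
w=shot("wrist"); t=shot("top")
for d in (t,w):
  for c in blobs(d,*YEL,100): print(np.round(rectw(d,c,30),1))
print(read_state()["qpos"].round(2))
E
```

```text
at [494.5 379.1 136.8] yaw 1.518 t 8.83 w 51.4 F [1.1 0.4 0.9]
-0.6311 -0.1780 -0.0421 -0.0019 0.0011 -0.3447
-0.6311 -0.1780 -0.0421 -0.0006 0.0021 0.6550
[431.2 192.9  73.2  38.   28. ]
[ 435.1 -132.9   73.8   37.4   80. ]
[496.1 372.   71.4  36.   91. ]
[493.9 377.5  78.6  36.7  88.6]
[448.  234.2  42.2  30.6   7.1]
[-0.99  0.77  0.5   1.69 -0.49  0.79 -0.32]
```

>>> move_arm(rows="-0.1 -0.03 -0.04 0 0 0.08 -0.2;-0.2 -0.06 -0.04 0 0 0.16 -0.2;-0.33 -0.1 -0.04 0 0 0.24 -0.2;-0.45 -0.15 -0.04 0 0 0.32 -0.2;-0.55 -0.178 -0.04 0 0 0.4 -0.2;-0.631 -0.178 -0.04 0 0 0.48 -0.2;-0.631 -0.178 -0.04 0 0 0.56 -0.2;-0.631 -0.178 -0.04 0 0 0.655 -0.2;-0.631 -0.178 0.05 0 0 0.655 -0.2;-0.631 -0.178 0.1 0 0 0.655 -0.2;-0.631 -0.178 0.1 0 0 0.655 -0.2")

```text
clock: 9.85
eef_pos: [431.3, 194.0, 105.7]
tool_rot: [-3.14, 0.001, 0.489]
force: [-1.4, 0.2, 1.0]
width: 51.3
gripper_force: 0.0
```

```bash
python3 - <<'E'
from go import *
go((431.1,192.9,20,np.radians(28)))
w=shot("wrist")
for c in blobs(w,*YEL,300): print(np.round(rectw(w,c,30),1))
E
```

```text
at [431.3 194.  105.7] yaw 0.489 t 9.85 w 51.3 F [-1.4  0.2  1. ]
-0.0020 0.0031 0.2857 -0.0007 0.0007 0.0003
[431.  194.6  77.2  36.1  27.5]
[494.4 372.8  87.6  37.8  88.8]
[ 435.4 -113.7  113.4   35.9   80. ]
```

>>> move_arm(rows="0 0.003 0.1 0 0 0 -0.2;0 0.003 0.2 0 0 0 -0.2;0 0.003 0.26 0 0 0 -0.2;0 0.003 0.286 0 0 0 -0.2;0 0.003 0.286 0 0 0 -0.2;0 0.003 0.286 0 0 0 1;0 0.003 0.286 0 0 0 1;0 0.003 0.286 0 0 0 1;0 0.003 0.286 0 0 0 1;0 0.003 0.15 0 0 0 1;0 0.003 0 0 0 0 1;0 0.003 -0.15 0 0 0 1")

```text
clock: 10.9
eef_pos: [431.8, 192.6, 146.6]
tool_rot: [3.141, 0.002, 0.489]
force: [1.5, 0.7, -0.4]
width: 34.5
gripper_force: 60.3
```

```bash
python3 go.py 425,350,150,0.9 425,350,60,1.0 425,350,60,1.5
```

```text
at [431.8 192.6 146.6] yaw 0.489 t 10.9 w 34.5 F [ 1.5  0.7 -0.4]
0.2261 -0.4741 -0.0120 0.0001 0.0010 -0.2620
0.2266 -0.4743 0.2880 0.0000 0.0011 -0.3256
0.2266 -0.4743 0.2880 -0.0002 0.0011 -0.6439
```

>>> move_arm(rows="0.05 -0.1 -0.01 0 0 -0.08 1;0.1 -0.2 -0.01 0 0 -0.16 1;0.15 -0.3 -0.01 0 0 -0.24 1;0.2 -0.4 -0.01 0 0 -0.32 1;0.26 -0.5 -0.01 0 0 -0.4 1;0.32 -0.557 -0.01 0 0 -0.48 1;0.32 -0.557 -0.01 0 0 -0.56 1;0.32 -0.557 -0.01 0 0 -0.644 1;0.32 -0.557 0.1 0 0 -0.644 1;0.32 -0.557 0.2 0 0 -0.644 1;0.32 -0.557 0.28 0 0 -0.644 1;0.32 -0.557 0.32 0 0 -0.644 1")

```text
clock: 11.9
eef_pos: [437.3, 384.9, 46.8]
tool_rot: [-3.139, 0.002, 1.501]
force: [1.0, 0.3, -0.3]
width: 34.7
gripper_force: 60.3
```

>>> move_arm(rows="0 0 0 0 0 0 1;0 0 0 0 0 0 -0.2;0 0 0 0 0 0 -0.2;0 0 0 0 0 0 -0.2;0 0 -0.12 0 0 0 -0.2;0 0 -0.25 0 0 0 -0.2;0 0 -0.35 0 0 0 -0.2;0 0 -0.4 0 0 0 -0.2")

```text
clock: 12.57
eef_pos: [440.9, 386.8, 174.0]
tool_rot: [3.136, -0.005, 1.5]
force: [0.0, 0.0, 0.0]
width: 51.4
gripper_force: 0.0
```

```bash
python3 - <<'E'
from go import *
t=shot("top")
for c in blobs(t,*YEL,100): print(np.round(rectw(t,c,30),1))
print(read_state()["qpos"].round(2))
go((470,150,170,1.5),(435,-132.9,170,1.4))
E
```

```text
[ 435.1 -132.9   73.8   37.2   80.2]
[496.1 373.3  74.2  36.   91. ]
[440.2 380.3  76.2  34.5  88.3]
[-1.1   0.68  0.54  1.79 -0.47  0.79 -0.4 ]
at [441.7 387.4 175.5] yaw 1.5 t 12.62 w 51.0 F [0.6 0.3 1.7]
-0.7828 0.1496 0.0133 0.0046 -0.0049 0.0002
-1.7317 0.0996 0.0056 0.0044 -0.0051 0.0639
```

Two offcuts are in the bin. Next is the third at (435,-133), lying at 80°.

>>> move_arm(rows="-0.9 0.12 0.01 0 0 0.03 -0.2;-0.9 0.12 0.01 0 0 0.03 -0.2;-0.9 0.12 0.01 0 0 0.03 -0.2;-0.9 0.12 0.01 0 0 0.03 -0.2;-0.9 0.12 0.01 0 0 0.03 -0.2;-0.9 0.12 0.01 0 0 0.03 -0.2;-0.9 0.12 0.01 0 0 0.03 -0.2;-0.9 0.12 0.01 0 0 0.03 -0.2;-0.9 0.12 0.01 0 0 0.03 -0.2;-0.9 0.12 0.01 0 0 0.03 -0.2")

```text
clock: 13.45
eef_pos: [456.0, 114.8, 166.1]
tool_rot: [3.141, -0.001, 1.454]
force: [-0.5, 0.4, -0.4]
width: 51.0
gripper_force: 0.0
```

```bash
python3 go.py 435,-132.9,110,1.4
```

```text
at [456.  114.8 166.1] yaw 1.454 t 13.45 w 51.0 F [-0.5  0.4 -0.4]
-0.8284 0.0264 0.1859 0.0004 -0.0009 0.0345
```

>>> move_arm(rows="-0.828 0.026 0.01 0 0 0.034 -0.2;-0.828 0.026 0.01 0 0 0.034 -0.2;-0.828 0.026 0.01 0 0 0.034 -0.2;-0.828 0.026 0.01 0 0 0.034 -0.2;-0.828 0.026 0.01 0 0 0.034 -0.2;-0.828 0.026 0.01 0 0 0.034 -0.2;-0.828 0.026 0.01 0 0 0.034 -0.2;-0.828 0.026 0.1 0 0 0.034 -0.2;-0.828 0.026 0.186 0 0 0.034 -0.2;-0.828 0.026 0.186 0 0 0.034 -0.2")

```text
clock: 14.28
eef_pos: [433.2, -131.5, 107.0]
tool_rot: [-3.136, -0.002, 1.402]
force: [-1.2, 0.2, 0.4]
width: 50.9
gripper_force: 0.0
```

```bash
python3 - <<'E'
from go import *
go((435,-132.9,20,1.4))
w=shot("wrist")
for c in blobs(w,*YEL,300): print(np.round(rectw(w,c,30),1))
E
```

```text
at [ 433.2 -131.5  107. ] yaw 1.402 t 14.28 w 50.9 F [-1.2  0.2  0.4]
-0.0040 0.0085 0.2898 -0.0037 -0.0010 0.0016
[ 432.4 -131.8   76.9   36.1   80.1]
```

>>> move_arm(rows="-0.004 0.004 0.1 0 0 0 -0.2;-0.004 0.004 0.2 0 0 0 -0.2;-0.004 0.004 0.26 0 0 0 -0.2;-0.004 0.004 0.286 0 0 0 -0.2;-0.004 0.004 0.286 0 0 0 -0.2;-0.004 0.004 0.286 0 0 0 1;-0.004 0.004 0.286 0 0 0 1;-0.004 0.004 0.286 0 0 0 1;-0.004 0.004 0.286 0 0 0 1;-0.004 0.004 0.15 0 0 0 1;-0.004 0.004 0 0 0 0 1;-0.004 0.004 -0.2 0 0 0 1")

```text
clock: 15.33
eef_pos: [434.4, -135.2, 149.6]
tool_rot: [-3.139, 0.0, 1.399]
force: [1.5, -0.6, -0.4]
width: 34.4
gripper_force: 60.4
```

```bash
python3 go.py 460,120,185,1.454 468,370,185,1.5
```

```text
at [ 434.4 -135.2  149.6] yaw 1.399 t 15.33 w 34.4 F [ 1.5 -0.6 -0.4]
0.8527 -0.0614 -0.1180 -0.0016 0.0001 -0.0349
1.6784 -0.1774 -0.1180 -0.0016 0.0001 -0.0641
```

>>> move_arm(rows="0.85 -0.06 -0.118 0 0 0.3 1;0.85 -0.06 -0.118 0 0 0.3 1;0.85 -0.06 -0.118 0 0 0.3 1;0.85 -0.06 -0.118 0 0 0.3 1;0.85 -0.06 -0.118 0 0 0.3 1;0.85 -0.06 -0.118 0 0 0.3 1;0.85 -0.06 -0.118 0 0 0.3 1;0.85 -0.06 -0.118 0 0 0.3 1;0.85 -0.06 -0.118 0 0 0.3 1;0.85 -0.06 -0.118 0 0 0.3 1")

```text
clock: 16.17
eef_pos: [460.7, 117.5, 183.8]
tool_rot: [3.141, 0.001, 0.927]
force: [-1.0, -0.2, -0.4]
width: 34.4
gripper_force: 60.5
```

```bash
python3 go.py 468,376,185,0 468,376,62,0
```

```text
at [460.7 117.5 183.8] yaw 0.927 t 16.17 w 34.4 F [-1.  -0.2 -0.4]
0.7036 -0.4977 -0.0045 0.0003 0.0002 0.5900
0.7039 -0.4979 0.4055 0.0003 0.0002 0.5900
```

>>> move_arm(rows="0.1 -0.07 0 0 0 0.08 1;0.2 -0.14 0 0 0 0.16 1;0.3 -0.21 0 0 0 0.24 1;0.4 -0.28 0 0 0 0.32 1;0.5 -0.35 0 0 0 0.4 1;0.6 -0.42 0 0 0 0.48 1;0.704 -0.498 0 0 0 0.54 1;0.704 -0.498 0 0 0 0.59 1;0.704 -0.498 0.12 0 0 0.59 1;0.704 -0.498 0.24 0 0 0.59 1;0.704 -0.498 0.35 0 0 0.59 1;0.704 -0.498 0.40 0 0 0.59 1")

```text
clock: 17.17
eef_pos: [466.4, 374.6, 59.7]
tool_rot: [3.138, 0.005, -0.002]
force: [-15.5, -3.6, 72.9]
width: 34.9
gripper_force: 71.3
```

>>> move_arm(rows="0 0 0 0 0 0 1;0 0 0 0 0 0 1;0 0 0 0 0 0 -0.2;0 0 0 0 0 0 -0.2;0 0 0 0 0 0 -0.2;0 0 -0.1 0 0 0 -0.2;0 0 -0.2 0 0 0 -0.2;0 0 -0.35 0 0 0 -0.2;0 0 -0.45 0 0 0 -0.2")

```text
clock: 17.92
eef_pos: [468.2, 377.3, 201.2]
tool_rot: [-3.142, -0.001, 0.001]
force: [1.4, 1.2, 0.8]
width: 51.2
gripper_force: 0.0
```

```bash
python3 - <<'E'
from go import *
t=shot("top");w=shot("wrist","pics/w4.png")
for c in blobs(t,*YEL,60): print(np.round(rectw(t,c,30),1))
print(read_state()["qpos"].round(2))
go((480,150,200,0),(470,-80,240,0))
E
```

```text
[468.9 375.7  94.7  76.2 176.9]
[-1.31  0.87  1.09  1.72 -0.86  1.1  -1.51]
at [471.3 378.3 204.8] yaw 0.002 t 18.02 w 51.5 F [0.2 0.2 0. ]
0.0275 0.7610 0.0122 -0.0034 -0.0058 0.0011
-0.0059 1.5269 -0.1256 -0.0034 -0.0058 0.0011
```

View pics/w4.png

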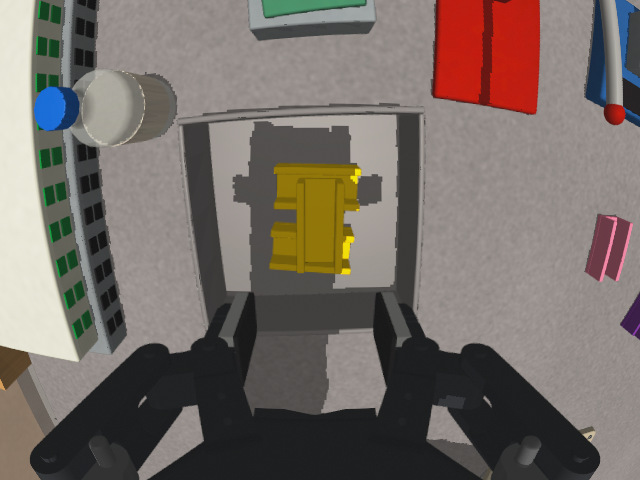

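All three offcuts rest in the bin, centred near (315,220) in the wrist view. Next is the plate.

>>> move_arm(rows="0.02 0.1 -0.12 0 0 -0.08 -0.2;0.03 0.25 -0.12 0 0 -0.16 -0.2;0.03 0.4 -0.12 0 0 -0.24 -0.2;0.03 0.55 -0.12 0 0 -0.32 -0.2;0.03 0.7 -0.12 0 0 -0.4 -0.2;0.03 0.85 -0.12 0 0 -0.48 -0.2;0.03 1 -0.12 0 0 -0.56 -0.2;0.03 1 -0.12 0 0 -0.64 -0.2;0.03 1 -0.12 0 0 -0.72 -0.2;0.03 1 -0.12 0 0 -0.8 -0.2;0.03 1 -0.12 0 0 -0.88 -0.2;0.03 1 -0.12 0 0 -0.96 -0.2")

```text
clock: 19.02
eef_pos: [477.1, 77.4, 234.6]
tool_rot: [3.142, -0.0, 1.507]
force: [-0.4, -0.1, 0.4]
width: 51.3
gripper_force: 0.0
```

```bash
python3 go.py 500,-200,240,1.66 519.5,-333,240,1.66
```

```text
at [477.1  77.4 234.6] yaw 1.507 t 19.02 w 51.3 F [-0.4 -0.1  0.4]
-0.9180 0.1347 -0.0185 0.0000 -0.0002 -0.0972
-1.3563 0.2277 -0.0187 0.0000 -0.0002 -0.0972
```

>>> move_arm(rows="-0.92 0.135 -0.02 0 0 -0.097 -0.2;-0.92 0.135 -0.02 0 0 -0.097 -0.2;-0.92 0.135 -0.02 0 0 -0.097 -0.2;-0.92 0.135 -0.02 0 0 -0.097 -0.2;-0.92 0.135 -0.02 0 0 -0.097 -0.2;-0.92 0.135 -0.02 0 0 -0.097 -0.2;-0.92 0.135 -0.02 0 0 -0.097 -0.2;-0.92 0.135 -0.02 0 0 -0.097 -0.2;-0.92 0.135 -0.02 0 0 -0.097 -0.2;-0.92 0.135 -0.02 0 0 -0.097 -0.2")

```text
clock: 19.85
eef_pos: [498.5, -199.3, 240.1]
tool_rot: [-3.141, -0.002, 1.655]
force: [-0.6, -0.1, -0.6]
width: 51.2
gripper_force: 0.0
```

```bash
python3 - <<'E'
from go import *
go((519.5,-333,200,1.66))
w=shot("wrist","pics/w5.png"); t=shot("top")
m=cv2.inRange(cv2.cvtColor(w["bgr"],cv2.COLOR_BGR2HSV),(0,0,150),(180,60,255))
for p in [(515.9,-293.7,133.2),(523.1,-372.4,135.5)]: print(np.round(proj(w,np.array(p))))
E
```

```text
at [ 498.5 -199.3  240.1] yaw 1.655 t 19.85 w 51.2 F [-0.6 -0.1 -0.6]
-0.4500 0.0326 0.1329 -0.0005 -0.0010 -0.0034
[328. 355.]
[327. 426.]
```

View pics/w5.png

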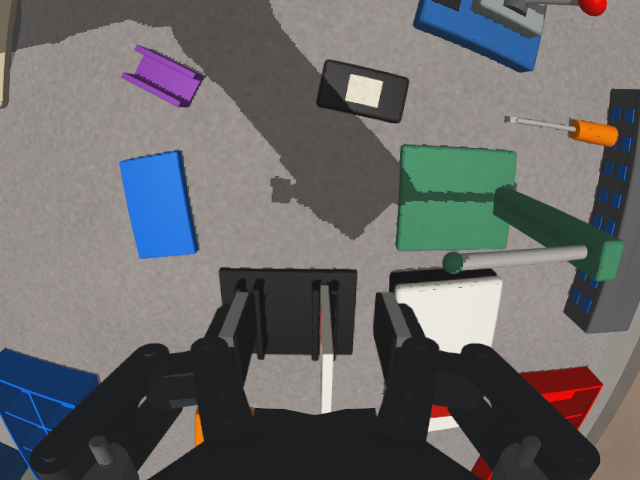

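The wrist view shows one plate in the rack. Its top edge runs along column 326 (rows 355–412), within 2 px of where the triangulated pose projects.

>>> move_arm(rows="-0.13 0.032 0.1 0 0 0 -0.2;-0.25 0.032 0.13 0 0 0 -0.2;-0.37 0.032 0.13 0 0 0 -0.2;-0.45 0.032 0.13 0 0 0 -0.2;-0.45 0.032 0.13 0 0 0 -0.2;-0.45 0.032 0.13 0 0 0 -0.2;-0.45 0.032 0.13 0 0 0 -0.2")

```text
clock: 20.53
eef_pos: [520.2, -331.7, 201.2]
tool_rot: [-3.141, -0.002, 1.657]
force: [-0.8, 0.3, 0.7]
width: 51.2
gripper_force: 0.0
```

```bash
python3 - <<'E'
from go import *
go((519,-333,125,1.66))
w=shot("wrist","pics/w6.png")
for p in [(515.9,-293.7,133.2),(523.1,-372.4,135.5)]: print(np.round(proj(w,np.array(p))))
E
```

```text
at [ 520.2 -331.7  201.2] yaw 1.657 t 20.53 w 51.2 F [-0.8  0.3  0.7]
-0.0044 -0.0045 0.2539 -0.0001 -0.0014 -0.0021
[315. 194.]
[315. 323.]
```

View pics/w6.png

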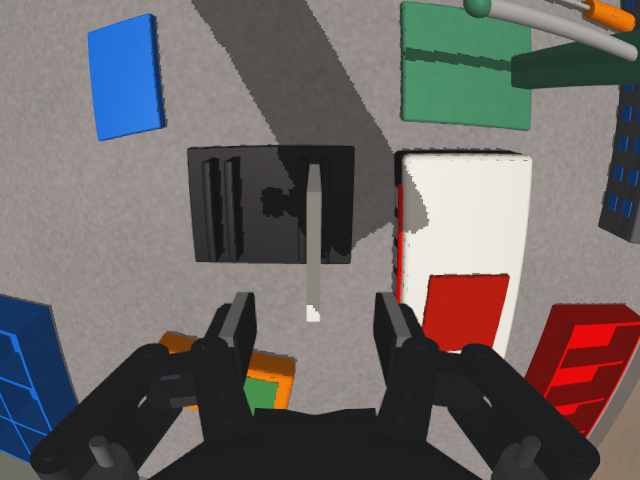

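The plate's top edge runs from (314,192) to (313,320), right where it was predicted, so I descend and grip.

>>> move_arm(rows="-0.004 -0.004 0.1 0 0 0 -0.2;-0.004 -0.004 0.2 0 0 0 -0.2;-0.004 -0.004 0.24 0 0 0 -0.2;-0.004 -0.004 0.254 0 0 0 -0.2;-0.004 -0.004 0.254 0 0 0 -0.2;-0.004 -0.004 0.254 0 0 0 0.4;-0.004 -0.004 0.254 0 0 0 0.7;-0.004 -0.004 0.254 0 0 0 1;-0.004 -0.004 0.254 0 0 0 1;-0.004 -0.004 0.254 0 0 0 1;-0.004 -0.004 0.254 0 0 0 1")

```text
clock: 21.5
eef_pos: [519.5, -336.1, 126.8]
tool_rot: [3.139, 0.001, 1.654]
force: [0.9, 0.4, 5.9]
width: 6.7
gripper_force: 61.7
```

>>> move_arm(rows="0 0 -0.05 0 0 0 1;0 0 -0.1 0 0 0 1;0 0 -0.2 0 0 0 1;0 0 -0.3 0 0 0 1;0 0 -0.4 0 0 0 1;0 0 -0.5 0 0 0 1;0 0 -0.5 0 0 0 1")

```text
clock: 22.08
eef_pos: [520.6, -338.0, 281.6]
tool_rot: [3.133, 0.007, 1.654]
force: [0.4, -0.5, -0.1]
width: 6.8
gripper_force: 60.8
```

```bash
python3 go.py 460,-80,272,1.515 460,150,272,1.515; python3 - <<'E'
from h import *
w=shot("wrist")
s=shot("side"); p=np.round(proj(s,read_state()["eef_pos"]-[0,0,40])).astype(int); print(p)
a=s["bgr"][p[1]-60:p[1]+60,p[0]-60:p[0]+60]; a=cv2.resize(a,(400,400),interpolation=2)
cv2.imwrite("pics/p7.png",np.hstack([a,cv2.resize(w["bgr"],(400,300))[0:300].copy() if 0 else cv2.resize(w["bgr"],(400,400))]))
E
```

```text
at [ 520.6 -338.   281.6] yaw 1.654 t 22.08 w 6.8 F [ 0.4 -0.5 -0.1]
0.8739 -0.1299 0.0251 0.0055 0.0039 0.0886
1.6379 -0.0660 0.0206 0.0055 0.0039 0.0886
[383 254]
```

View pics/p7.png

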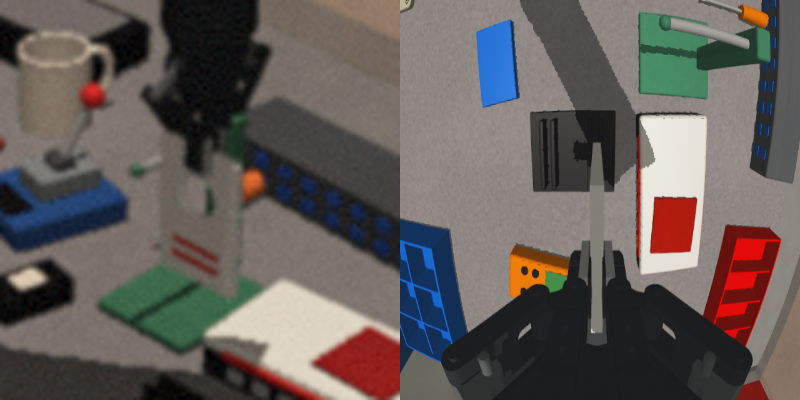

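The plate is held upright: the eye and two stripes are visible in the left half, near (200,230). It hangs clear of everything, so I carry it over at safe height.

>>> move_arm(rows="0.05 -0.1 0 0 0 0.03 1;0.15 -0.19 0.02 0 0 0.05 1;0.28 -0.19 0.02 0 0 0.075 1;0.41 -0.19 0.02 0 0 0.075 1;0.53 -0.19 0.02 0 0 0.075 1;0.65 -0.19 0.02 0 0 0.075 1;0.77 -0.19 0.02 0 0 0.075 1;0.88 -0.19 0.02 0 0 0.075 1;0.96 -0.19 0.02 0 0 0.075 1;1 -0.19 0.02 0 0 0.075 1;1 -0.19 0.02 0 0 0.075 1")

```text
clock: 23.1
eef_pos: [435.2, -37.4, 267.9]
tool_rot: [-3.137, -0.002, 1.543]
force: [0.1, -0.4, -1.4]
width: 6.5
gripper_force: 60.7
```

```bash
python3 go.py 470,213,265,1.536
```

```text
at [435.2 -37.4 267.9] yaw 1.543 t 23.1 w 6.5 F [ 0.1 -0.4 -1.4]
0.8377 0.0924 0.0105 -0.0027 -0.0010 0.0042
```

>>> move_arm(rows="0.1 0.02 0.01 0 0 0 1;0.22 0.05 0.01 0 0 0 1;0.35 0.09 0.01 0 0 0 1;0.48 0.09 0.01 0 0 0 1;0.6 0.09 0.01 0 0 0 1;0.7 0.09 0.01 0 0 0.004 1;0.78 0.09 0.01 0 0 0.004 1;0.82 0.09 0.01 0 0 0.004 1;0.838 0.09 0.01 0 0 0.004 1;0.838 0.09 0.01 0 0 0.004 1;0.838 0.09 0.01 0 0 0.004 1")

```text
clock: 24.02
eef_pos: [472.4, 206.9, 266.1]
tool_rot: [-3.141, 0.002, 1.528]
force: [-0.5, -0.4, -1.7]
width: 6.8
gripper_force: 60.7
```

```bash
python3 - <<'E'
from go import *
go((535,213,217,1.536))
w=shot("wrist"); s=shot("side"); t=shot("top")
for n,d in (("s",s),("w",w),("t",t)):
  for c in blobs(d,(0,150,60),(8,255,255),8)[:5]: print(n,cv2.minAreaRect(c)[0],cv2.contourArea(c))
print(proj(w,np.array([567.5,215.1,179.7])))
cv2.imwrite("pics/p8.png",np.hstack([cv2.resize(s["bgr"][150:270,230:350],(400,400),interpolation=2),cv2.resize(w["bgr"],(400,400))]))
E
```

```text
at [472.4 206.9 266.1] yaw 1.528 t 24.02 w 6.8 F [-0.5 -0.4 -1.7]
0.0296 0.2075 0.1637 -0.0002 0.0010 -0.0051
s (521.547607421875, 304.885986328125) 3786.5
s (309.5854797363281, 220.92486572265625) 809.5
s (435.2785949707031, 302.91522216796875) 371.5
s (412.9999694824219, 312.0000305175781) 109.0
s (350.5000305175781, 222.00003051757812) 29.0
w (512.2692260742188, 188.90135192871094) 12879.5
w (532.5000610351562, 382.0000305175781) 353.0
t (513.025634765625, 133.3450164794922) 4838.0
t (243.96551513671875, 207.91380310058594) 1635.0
t (465.7920837402344, 205.88055419921875) 706.5
t (314.0000305175781, 183.50001525878906) 50.0
[463.94477293 229.63013251]
```

View pics/p8.png

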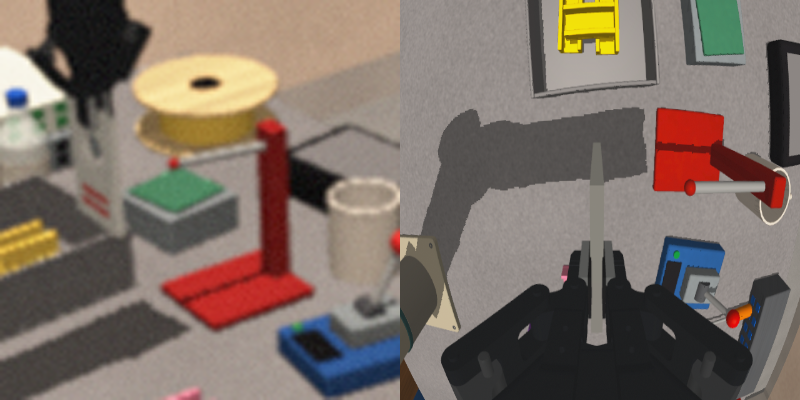

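In the wrist half, the peg tip is at (690,187), which is full-frame (464,224), 5 px from the prediction. I refine the peg's position using all three views.

```bash
python3 - <<'E'
from go import *
w=shot("wrist"); s=shot("side"); t=shot("top")
def tipof(d,p,r):
    m=cv2.inRange(cv2.cvtColor(d["bgr"],cv2.COLOR_BGR2HSV),(0,110,60),(12,255,255)); q=np.round(p).astype(int)
    k=np.zeros_like(m); k[q[1]-r:q[1]+r,q[0]-r:q[0]+r]=1; y,x=np.nonzero(m*k); return x.mean(),y.mean(),len(x)
a=tipof(w,(464,224),13); b=tipof(s,(282,199),5); print(a,b)
print(tri((w,a[:2]),(s,b[:2])), tri((w,a[:2]),(s,b[:2]),(t,(234,232.3))))
# peg at post (wrist half (762,187))
print("post",tri((w,(579,224)),(s,(309.1,193.9)),(t,(237,190))))
go((535,213,217,1.536))
E
```

```text
(np.float64(462.2635814889336), np.float64(221.05633802816902), 497) (np.float64(282.0), np.float64(198.2), 10)
(array([568.68298058, 220.02115388, 180.07630938]), np.float64(2.581825427436918)) (array([567.88043457, 217.91900066, 180.2614142 ]), np.float64(3.450241339393576))
post (array([678.21209251, 211.71952071, 166.24919485]), np.float64(1.8839200094433))
at [472.4 208.2 266.5] yaw 1.529 t 24.32 w 6.6 F [-0.6 -0.1 -0.6]
0.0248 0.2077 0.1652 0.0001 -0.0001 -0.0046
```

>>> move_arm(rows="0.03 0.05 0.1 0 0 0 1;0.03 0.1 0.165 0 0 0 1;0.03 0.15 0.165 0 0 0 1;0.03 0.2 0.165 0 0 0 1;0.03 0.207 0.165 0 0 0 1;0.03 0.207 0.165 0 0 0 1;0.03 0.207 0.165 0 0 0 1")

```text
clock: 24.9
eef_pos: [534.0, 215.3, 216.8]
tool_rot: [-3.14, 0.0, 1.53]
force: [0.2, -0.0, -0.7]
width: 6.6
gripper_force: 60.7
```

```bash
python3 - <<'E'
from go import *
go((612,212,217,1.53),(612,212,201,1.53))
w=shot("wrist"); s=shot("side")
cv2.imwrite("pics/p9.png",np.hstack([cv2.resize(s["bgr"][150:250,240:340],(400,400),interpolation=2),cv2.resize(w["bgr"][100:400,200:600],(400,300))[:,:,:] if 0 else cv2.resize(w["bgr"][80:400,240:560],(400,400))]))
E
```

```text
at [534.  215.3 216.8] yaw 1.53 t 24.9 w 6.6 F [ 0.2 -0.  -0.7]
-0.0005 0.2602 -0.0009 -0.0007 0.0000 0.0000
-0.0005 0.2603 0.0524 -0.0007 0.0000 0.0000
```

View pics/p9.png

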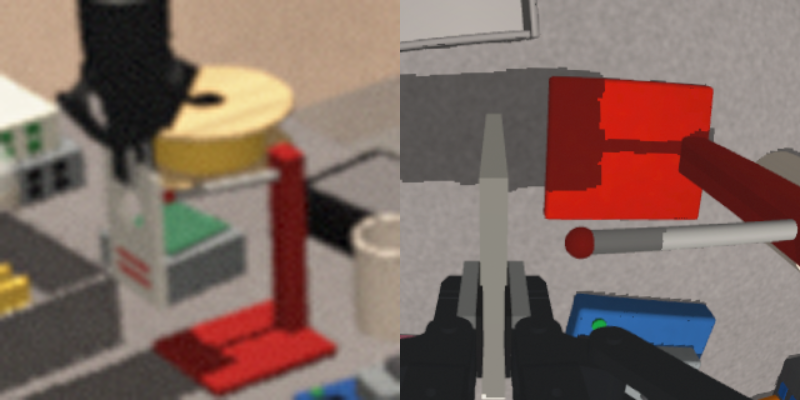

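The plate stands just in front of the peg: in the side half, the eye is at (130,205) and the tip at (168,196). A quick numeric check before threading.

```bash
python3 - <<'E'
from go import *
w=shot("wrist"); s=shot("side")
tip=(240+179*.8,80+243*.8)
print("tip",tri((w,tip),(s,(282,199))),onz(w,tip,179))
print("eye pred px",proj(s,np.array([534,218.3,178])),"seen",(240+130/4,150+205/4))
# plate top edge in wrist: predicted ends
for dy in (-37,43): print(proj(w,np.array([534,215.3+dy,223])))
E
```

```text
tip (array([568.07094814, 217.66401274, 179.02661234]), np.float64(1.397023240628642)) [566.78165644 218.38846189 179.        ]
eye pred px [273.2522829 202.2614352] seen (272.5, 201.25)
[321.13855316 399.72899194]
[313.62418109 224.55387312]
```

The eye and peg are aligned to within 1–2 mm, so I thread the plate on.

>>> move_arm(rows="0 0.03 0 0 0 0 1;0 0.06 0 0 0 0 1;0 0.09 0 0 0 0 1;0 0.12 0 0 0 0 1;0 0.15 0 0 0 0 1;0 0.18 0 0 0 0 1;0 0.21 0 0 0 0 1;0 0.24 0 0 0 0 1;0 0.26 0 0 0 0 1;0 0.26 0.02 0 0 0 1;0 0.26 0.03 0 0 0 1;0 0.26 0.03 0 0 0 1")

```text
clock: 26.1
eef_pos: [611.4, 212.4, 206.5]
tool_rot: [-3.139, 0.001, 1.53]
force: [0.1, 0.1, -1.0]
width: 6.4
gripper_force: 60.7
```

```bash
python3 go.py 612,212,200,1.53
```

```text
at [611.4 212.4 206.5] yaw 1.53 t 26.1 w 6.4 F [ 0.1  0.1 -1. ]
-0.0014 0.0021 0.0216 -0.0019 0.0004 0.0003
```

>>> move_arm(rows="0 0 0.007 0 0 0 1;0 0 0.013 0 0 0 1;0 0 0.019 0 0 0 1;0 0 0.023 0 0 0 1;0 0 0.023 0 0 0 1")

```text
clock: 26.52
eef_pos: [612.3, 212.6, 200.7]
tool_rot: [-3.141, 0.0, 1.531]
force: [0.2, -0.5, -1.0]
width: 6.8
gripper_force: 60.7
```

>>> move_arm(rows="0 0 0.005 0 0 0 1;0 0 0.01 0 0 0 1;0 0 0.01 0 0 0 1")

```text
clock: 26.77
eef_pos: [612.8, 212.5, 198.6]
tool_rot: [3.141, -0.001, 1.53]
force: [-2.2, 0.2, 3.8]
width: 6.3
gripper_force: 61.5
```

Contact: the force rises by about 5 N, so the eye is resting on the peg. I open a little, then lift away.

>>> move_arm(rows="0 0 0 0 0 0 0.6;0 0 0 0 0 0 0.4;0 0 0 0 0 0 0.3;0 0 0 0 0 0 0.3;0 0 -0.03 0 0 0 0.3;0 0 -0.08 0 0 0 0.3;0 0 -0.15 0 0 0 0.3;0 0 -0.22 0 0 0 0.3;0 0 -0.28 0 0 0 0.3")

```text
clock: 27.52
eef_pos: [613.0, 212.3, 284.0]
tool_rot: [3.14, -0.0, 1.53]
force: [0.4, -1.2, -0.0]
width: 29.9
gripper_force: 0.0
```

>>> move_arm(rows="0 -0.1 0 0 0 0 0.3;0 -0.2 0 0 0 0 0.3;0 -0.3 0 0 0 0 0.3;0 -0.4 0 0 0 0 0.3;0 -0.5 0 0 0 0 0.3;0 -0.5 0 0 0 0 0.3;0 -0.5 0 0 0 0 0.3;0 -0.5 0 0 0 0 0.3")

```text
clock: 28.18
eef_pos: [463.8, 218.8, 282.8]
tool_rot: [3.14, -0.001, 1.531]
force: [-0.1, -0.8, 0.3]
width: 29.9
gripper_force: 0.0
```

```bash
python3 - <<'E'
from go import *
go((470,213,280,1.53))
w=shot("wrist"); s=shot("side");t=shot("top")
for c in blobs(t,*YEL,60): print(np.round(rectw(t,c,30),1))
for c in blobs(s,(0,150,80),(8,255,255),5)[:7]: print(np.round(cv2.minAreaRect(c)[0]),cv2.contourArea(c))
cv2.imwrite("pics/fin.png",np.hstack([cv2.resize(s["bgr"][150:270,240:360],(400,400),interpolation=2),cv2.resize(w["bgr"][0:320,260:580],(400,400))]))
E
```

```text
at [463.8 218.8 282.8] yaw 1.531 t 28.18 w 29.9 F [-0.1 -0.8  0.3]
-0.0184 0.0214 0.0095 0.0013 -0.0006 0.0004
[522. 305.] 3788.5
[310. 221.] 810.0
[435. 303.] 370.5
[413. 312.] 90.5
[351. 222.] 30.0
[400. 373.] 6.0
[390. 364.] 6.0
```

View pics/fin.png

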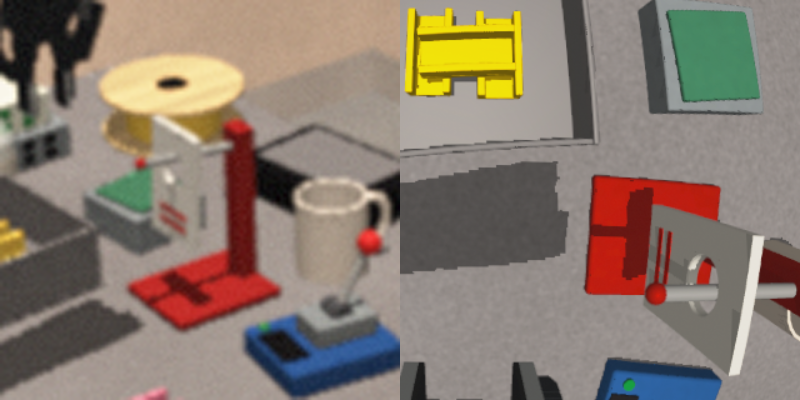

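The plate hangs upright on the red peg, all three offcuts lie in the bin, and the lever is over, with its ball at (368,241). I let everything settle, then hand in.

>>> move_arm(rows="0 0 0 0 0 0 0.3;0 0 0 0 0 0 0.3;0 0 0 0 0 0 0.3;0 0 0 0 0 0 0.3;0 0 0 0 0 0 0.3;0 0 0 0 0 0 0.3;0 0 0 0 0 0 0.3;0 0 0 0 0 0 0.3;0 0 0 0 0 0 0.3;0 0 0 0 0 0 0.3;0 0 0 0 0 0 0.3;0 0 0 0 0 0 0.3")

```text
clock: 29.33
eef_pos: [462.8, 218.5, 282.0]
tool_rot: [-3.142, 0.0, 1.53]
force: [-0.1, -0.3, 0.3]
width: 29.9
gripper_force: 0.0
```

```bash
python3 - <<'E'
from cell import *
print(finish_job())
E
```

```text
the job is handed in; nothing more can be done
None
```

I handed the job in at about 29 s on the robot's clock: the lever is off, all three yellow offcuts are in the bin, and the one plate hangs on the red stand's peg; the hand-in gave no verdict.

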